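Clamp the yellow coupon

TASK

Two hold-down clamps stand on the bench, each with a loose steel coupon lying under its foot. Screw the clamp over the yellow coupon down: turn its red handle clockwise (seen from above) until it stops tight, leave the coupon where it lies, and let go. Do not turn the handle of the clamp over the grey coupon.

Things in the scene. Friction and masses are not known exactly. Their poses are not given: they have to be found in the camera images.
- yellow_screw (a joint): Turn of the yellow coupon's clamp screw, rad, growing clockwise seen from above. Starts between 0 and 0.45; hard stop at 1.40 is fully tight, one grasp away. It feeds 1.5 mm down per rad, handle included. It turns stiffly (about 0.1 N m) and stays where left. Its sprung brass foot meets the coupon at about 0.8 and presses with about 8 N at the stop.
- yellow_handle (a point): Centre of this screw's red wing handle, on its upright axis, 95 mm above the bench: the point to grip. A bar 58 mm long (own x), 13 mm thick (y), 30 mm high (z up; 16 mm below to 13 mm above this point). It turns with the handle; at the stop it lies along the green arm. Below it a collar 33 mm across; arm and post (32 to 42 mm wide) end 35 mm below this point.
- yellow_coupon: Yellow steel coupon, 60 x 80 x 10 mm, lying loose under the foot of its clamp, on the clamp's fixed steel bed (150 x 110 x 12 mm). Origin: centre of its underside; x: along its 60 mm side; z: up.
- grey_handle_end (a point): Point near one end of the red wing handle (26 mm out from its screw's axis, 95 mm above the bench) of the other, identical clamp, which has the dark grey coupon (40 x 120 x 10 mm) under it. This handle is not to be turned. Own x axis: outward along the bar; z: up.

How it is judged:
By the outcome, as a careful person would: the job done as asked, in the order asked, and still so for the second after the job is handed in, with the robot touching nothing.
It also fails if it takes over 29 s, if anything falls off the work surface, if the arm or the gripper's body presses on something with over 40 N, if the wrist force passes 120 N, or if a joint passes its speed limit or range.

ROBOT

A 7-joint arm with a two-finger parallel gripper is mounted at the origin on the work surface; the furniture and walls round the work are solid. World frame = base frame: x ahead of the robot, y to its left, z up, the work surface at z = 0. Lengths are in m, angles in rad, forces in N, time in s.
With the tool pointing down it reaches from about 0.4 to 0.85 m from the base axis. Payload 4.5 kg.
Tool frame: the origin (TCP) lies on the centre line of the jaws, within the pads' length; the fingertips stand r.tips_ahead ahead of it and the grasp point (between the pads) is the TCP (r.tips_ahead is the distance from the TCP to the fingertips, in m); z points along the fingers, y is the direction in which the jaws open and shut (so a half turn about z gives the same grasp; the last joint's range is limited). The gripper opens to 88 mm and grips with 3 to 60 N. Pads are 18 mm wide; open, the fingers measure 123 mm over their backs; the gripper's body (75 mm by 187 mm) begins 45 mm behind the grasp point.
Start: joints at [1.361, 0.689, -0.195, 1.565, 0.157, 0.902, -0.215], TCP at [0.151, -0.607, 0.258] pointing down, gripper open.
Joint ranges: [-3.01, 3.01], [-0.46, 2.08], [-1.47, 1.51], [0.13, 2.56], [-1, 4.14], [0.04, 2.09], [-2.66, 2.66]. Speed limits (rad/s): [2.57, 2.57, 3.14, 3.14, 3.14, 3.14, 3.14].

INTERFACE

Orientations are given as a unit quaternion [x, y, z, w].
In Python, from plant import r gives the robot as it stands.
- The arm moves only by the shell command python3 -m inch 'ROWS' [FORCE]. ROWS is JSON, a list of rows, each a list of 5 numbers: the shift along the world's x, y, z in units of 25 mm (1.0 is 25 mm), then the turn about the world's z in units of 6 degrees (1.0 is 6 degrees), then the finger opening in mm, from 0 to 88.1. A call has 1 to 5 rows; each row shifts and turns the commanded pose from where the row before left it; what a row does not reach is not made up. A row lasts 1/10 s, in which the tool goes at most 50 mm and 8.59 degrees, less where a joint would pass 70% of its speed; a pose out of reach is approached as far as the arm can. A call is refused whole if a number of a shift passes 1 or a number of a turn 1, either way. A call with a gripper value outside its range is refused whole. The fingers move at their own pace and stop on an object; FORCE is the grip in N (left out, the last holds). Time passes only in rows, so rows that do not move let the fingers close. It gives the time, the measured TCP pose, the force and the opening at its end, in the units of the state.
- r.get_state(): the state, without advancing time (a new reading comes with each control period).
- r.snapshot(name): name is "side" or "top" or "wrist"; returns a dict with "pixels" (420x560x3 uint8, red, green, blue), "range_z" (420x560 float32, m along the optical axis (not along the pixel's ray), 0 where there is no reading), "K" (3x3 intrinsics, pixels), "k1" (the pictures are not rectified: a ray, as slopes to the right and down, at radius r is drawn at 1 + k1 r^2 times it, then the intrinsics apply), "position" and "attitude" of the camera in the world. Camera axes: x right, y up, looking along -z (the intrinsics and any distortion apply to the point x, -y, -z); pixel columns grow to the right and rows downward; lengths in m; the calibration is good to about 2 mm. A picture is of the moment at which its call begins.
- r.finish_job(): hands the job in, once; it reports no verdict.
The state is a dict: "clock": time; "q": joint angles; "qd": joint speeds; "joint_torque": joint torques, N m; "tool_pos": TCP position; "eef_rot": TCP orientation; "contact_force": force on the tool from outside, world axes, zero at the start; "moment": the same for the moment, N m; "opening": opening from 0.0 (shut) to 1.0 (fully open).
Only numpy, scipy, OpenCV 4.12 (cv2) and the standard library are available. Lean on these libraries where they do the work, as an engineer would, in place of code of your own. Each camera call takes 0.05 s, during which the arm holds its last target. There are 200 camera calls.

## Working session

There is one attempt and no reset: what is moved stays moved. The work goes in short steps, Python scripts to look and compute and a shell command to move; the robot and the scene stay as the last step left them, time stands still between calls to the robot, and variables do not carry over. Pictures are saved under pics/ and viewed, about 8 in all and at most 12, crops included, and the job is handed in when it is done.

```bash
mkdir -p pics; ls
cat > h.py <<'E'
import numpy as np,cv2
from plant import r
from scipy.spatial.transform import Rotation as R
def cam(s):
    a=np.array(s["attitude"],float)
    return (R.from_quat(a).as_matrix() if a.size==4 else a.reshape(3,3)),np.array(s["position"])
def cloud(s):
    K=np.array(s["K"]);k=float(s["k1"]);z=s["range_z"]
    h,w=z.shape
    u,v=np.meshgrid(np.arange(w),np.arange(h))
    p=cv2.undistortPoints(np.stack([u,v],-1).reshape(-1,1,2).astype(np.float64),K,np.array([k,0,0,0,0.])).reshape(h,w,2)
    A,t=cam(s)
    d=np.stack([p[...,0],-p[...,1],-np.ones((h,w))],-1)
    return (d*z[...,None])@A.T+t, d@A.T, t
def save(s,n): cv2.imwrite("pics/"+n+".png",s["pixels"][...,::-1])
E
python3 - <<'E'
from h import *
ims=[]
for n in("side","top","wrist"):
    s=r.snapshot(n); ims.append(s["pixels"]); np.save("pics/%s0.npy"%n,s,allow_pickle=True)
    print(n,s["position"],s["attitude"],s["k1"])
    save(s,n+"0")
st=r.get_state();print(st,r.tips_ahead)
E
```

```text
pics
side [0.14730838 0.56231554 0.58229813] [-0.12010916  0.43176885  0.86505583 -0.22545033] -0.06491473761015255
top [ 0.33720464 -0.02479743  1.10711625] [-0.05500227  0.04238783  0.70871608 -0.70206805] -0.05691734682775104
wrist [ 0.21466259 -0.59032106  0.38440254] [-0.10089501  0.08020451 -0.61131606  0.78082015] -0.06678792083359335
{'clock': 0.15, 'q': array([ 1.36079192,  0.68979211, -0.19453803,  1.56607836,  0.15730729,
        0.90250819, -0.21510465]), 'qd': array([ 3.92070242e-04, -3.46662093e-03, -1.71291299e-03, -3.57010668e-03,
        1.12179879e-03,  5.65285460e-05,  2.65354062e-04]), 'joint_torque': array([-1.81409181e-03, -5.27864671e+01, -1.26872689e+00, -1.53586543e+01,
       -5.25220355e-02,  3.86335625e-03,  1.20151990e-04]), 'tool_pos': array([ 0.15073567, -0.60609016,  0.25710117]), 'eef_rot': array([ 9.92574616e-01,  1.21635295e-01, -1.35206254e-04, -6.84307530e-04]), 'contact_force': array([-0.36435383, -0.59025951, -0.07319383]), 'moment': array([-0.04917605, -0.01575676,  0.06600389]), 'opening': 0.9998664652148921} 0.019
```

View pics/top0.png

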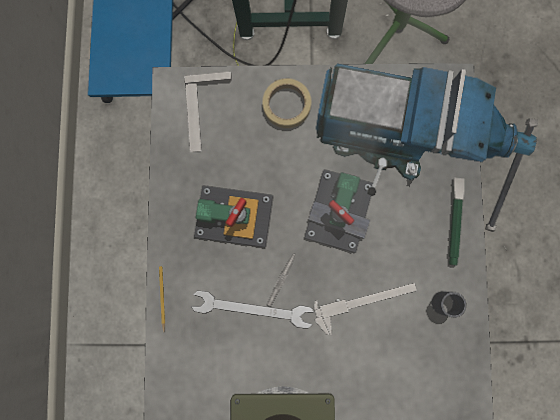

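View pics/side0.png

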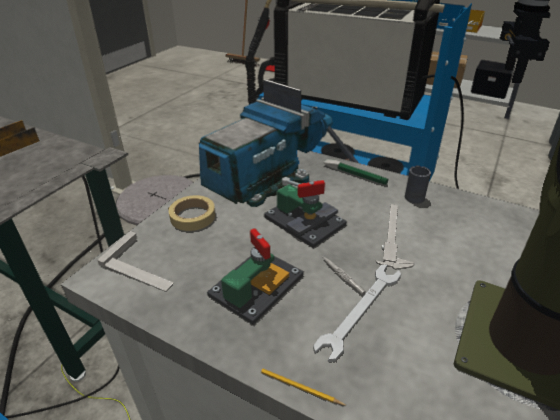

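Both views show the yellow clamp on the left (top view: handle ~(236,212), arm running left to the post at ~(205,212)). The grey clamp is on the right, with its handle at ~(342,212). The vise stands behind the grey clamp.

```bash
cat >> h.py <<'E'
def comps(s,name):
    P,D,t=cloud(s);hsv=cv2.cvtColor(s["pixels"],cv2.COLOR_RGB2HSV);H,S,V=[hsv[...,i].astype(int) for i in range(3)]
    m={"red":((H<6)|(H>174))&(S>170)&(V>60),"green":(H>50)&(H<90)&(S>60),"yel":(H>12)&(H<28)&(S>150)}[name].astype(np.uint8)
    n,l,st,c=cv2.connectedComponentsWithStats(m)
    for i in range(1,n):
        if st[i,4]<60: continue
        k=(l==i)&(s["range_z"]>0);p=P[k]; yield c[i],st[i,4],p,(l==i),D,t
E
python3 - <<'E'
from h import *
for n in("top","side"):
    s=np.load("pics/%s0.npy"%n,allow_pickle=True).item()
    for col in("red","green","yel"):
        for c,a,p,m,D,t in comps(s,col):
            if len(p)<20 or np.median(p[:,2])>.2 or np.median(p[:,2])<.005: continue
            if col=="red": q=p[p[:,2]>p[:,2].max()-.012] 
            else: q=p
            (x,y),(w,h),an=cv2.minAreaRect(q[:,:2].astype(np.float32))
            e=np.linalg.eigh(np.cov(q[:,:2].T))[1][:,1]
            print(n,col,c.round(),a,"z",np.percentile(p[:,2],[1,50,99]).round(3),"rect",np.round([x,y,w,h,an],3),"mean",q.mean(0).round(4),"ax",np.degrees(np.arctan2(e[1],e[0])).round(1))
E
```

```text
top green [348. 183.] 98 z [0.055 0.06  0.064] rect [ 5.1900e-01 -1.3500e-01  2.5000e-02  3.3000e-02  5.8098e+01] mean [ 0.5172 -0.1336  0.06  ] ax 129.2
top green [212. 210.] 567 z [0.056 0.06  0.064] rect [4.6300e-01 1.3400e-01 6.7000e-02 4.0000e-02 7.7926e+01] mean [0.4649 0.1367 0.06  ] ax 82.5
top green [455. 231.] 536 z [0.01  0.018 0.024] rect [ 4.2200e-01 -3.5600e-01  1.8000e-02  1.3400e-01  8.2853e+01] mean [ 0.4224 -0.3548  0.0179] ax 173.0
top yel [162. 290.] 94 z [0.002 0.006 0.012] rect [0.307 0.246 0.098 0.006 4.175] mean [0.3078 0.2464 0.0067] ax -175.8
side red [310. 189.] 312 z [0.083 0.099 0.112] rect [ 4.5500e-01 -1.1400e-01  5.5000e-02  1.2000e-02  4.6687e+01] mean [ 0.4533 -0.112   0.1062] ax 45.0
side red [260. 244.] 272 z [0.083 0.103 0.111] rect [4.5600e-01 8.5000e-02 1.1000e-02 5.5000e-02 5.8481e+01] mean [0.4538 0.0884 0.1074] ax 150.4
side green [301. 140.] 73 z [0.05  0.069 0.121] rect [ 0.582 -0.322  0.027  0.073 24.94 ] mean [ 0.591  -0.3453  0.0704] ax 115.1
side green [287. 195.] 922 z [0.011 0.054 0.064] rect [ 0.513 -0.175  0.165  0.173 84.265] mean [ 0.5211 -0.1343  0.0469] ax 146.8
side green [362. 173.] 332 z [0.007 0.018 0.024] rect [ 4.2300e-01 -3.5100e-01  1.6000e-02  1.3600e-01  8.5173e+01] mean [ 0.4206 -0.3511  0.0166] ax 173.5
side green [242. 281.] 1230 z [0.017 0.06  0.064] rect [4.7600e-01 1.1300e-01 1.0900e-01 7.0000e-02 8.5405e+01] mean [0.4596 0.1405 0.0519] ax 80.8
side yel [270. 279.] 598 z [0.014 0.024 0.03 ] rect [4.3700e-01 8.0000e-02 6.8000e-02 4.4000e-02 8.1203e+01] mean [0.4347 0.0887 0.0231] ax 75.4
side yel [298. 385.] 341 z [0.004 0.008 0.01 ] rect [0.299 0.244 0.114 0.011 4.105] mean [0.2973 0.2458 0.0078] ax -176.1
```

```bash
python3 -m inch '[[1,0.8,0.4,-0.5,88],[1,1,0.4,-1,88],[1,1,0.4,-1,88],[1,1,0.4,-1,88],[1,1,0.4,-1,88]]'; python3 -c "
from h import *
s=r.get_state();print(s['q'].round(3),s['clock'],s['tool_pos'],s['contact_force'])"
```

```text
clock: 0.65
tool_pos: [0.2767, -0.4853, 0.3079]
eef_rot: [0.993, -0.116, -0.0, -0.0]
contact_force: [0.4, -0.3, -0.2]
opening: 0.997
[ 1.003  0.537 -0.053  1.709  0.035  0.897 -0.867] 0.65 [ 0.27670619 -0.48525538  0.30788176] [ 0.40148113 -0.27462896 -0.1772156 ]
```

```bash
python3 -m inch '[[1,1,0,1,88],[1,1,0,1,88],[1,1,0,1,88],[1,1,0,1,88],[1,1,0,1,88]]'; python3 -m inch '[[0.2,1,0,1,88],[0.2,1,0,1,88],[0.2,1,0,1,88],[0.2,1,0,1,88],[0.2,1,0,1,88]]';python3 -m inch '[[0.2,1,0,1,88],[0.2,1,0,1,88],[0.2,1,0,1,88],[0.2,1,0,1,88],[0.2,1,0,1,88]]'; python3 -c "
from h import *
s=r.get_state();print(s['q'].round(3),s['clock'],s['tool_pos'],s['contact_force'])"
```

```text
clock: 1.15
tool_pos: [0.4016, -0.3603, 0.3076]
eef_rot: [0.989, 0.15, -0.0, -0.0]
contact_force: [0.2, -0.6, 0.3]
opening: 0.999
clock: 1.65
tool_pos: [0.4258, -0.2355, 0.3076]
eef_rot: [0.916, 0.4, -0.0, -0.0]
contact_force: [-0.2, 0.9, 0.5]
opening: 0.999
clock: 2.15
tool_pos: [0.4508, -0.1106, 0.3076]
eef_rot: [0.781, 0.624, -0.0, -0.0]
contact_force: [0.7, 0.1, -0.3]
opening: 0.997
[ 0.497  0.444 -0.525  1.954  0.299  0.82  -0.415] 2.15 [ 0.4508063  -0.11058542  0.30764597] [ 0.66557328  0.08416105 -0.29646668]
```

```bash
python3 -m inch '[[0,1,0,1,88],[0,1,0,1,88],[0,1,0,1,88],[0.1,1,0,1,88],[0.1,1,0,1,88]]'; python3 -m inch '[[0,1,0,1,88],[0,1,0,1,88],[0,0.9,0,1,88],[0,0,-0.5,1,88],[0,0,-1,1,88]]';python3 -m inch '[[0,0,-1,1,88],[0,0,0,0.9,88],[0,0,0,0,88],[0,0,0,0,88]]'
cat > look.py <<'E'
from h import *
import sys
s=r.get_state();print(s['q'].round(3),s['clock'],s['tool_pos'],s['contact_force'])
x=R.from_quat(s['eef_rot']).as_matrix()[:,0];print("yaw",np.degrees(np.arctan2(x[1],x[0])))
w=r.snapshot("wrist");save(w,"wrist"+sys.argv[1])
for n,s in(("wrist",w),("side",r.snapshot("side"))):
    for col in("red","green","yel"):
        for c,a,p,m,D,t in comps(s,col):
            if len(p)<20 or np.median(p[:,2])>.2 or np.median(p[:,2])<.012: continue
            q=p[p[:,2]>.103] if col=="red" else p
            if len(q)<10: continue
            (X,Y),(W,H),an=cv2.minAreaRect(q[:,:2].astype(np.float32))
            e=np.linalg.eigh(np.cov(q[:,:2].T))[1][:,1]
            print(n,col,c.round(),a,"z",np.percentile(p[:,2],[1,50,99]).round(3),"rect",np.round([X,Y,W,H,an],3),"mean",q.mean(0).round(4),"ax",np.degrees(np.arctan2(e[1],e[0])).round(1))
E
python3 look.py 1
```

```text
clock: 2.65
tool_pos: [0.4557, 0.0143, 0.3077]
eef_rot: [0.593, 0.805, -0.0, -0.0]
contact_force: [-0.5, -0.1, -0.2]
opening: 1.0
clock: 3.15
tool_pos: [0.4569, 0.0874, 0.271]
eef_rot: [0.364, 0.931, 0.001, 0.002]
contact_force: [1.0, -0.8, -1.7]
opening: 0.999
clock: 3.55
tool_pos: [0.4561, 0.0861, 0.2454]
eef_rot: [0.274, 0.962, 0.0, 0.0]
contact_force: [1.0, -0.5, 0.3]
opening: 0.998
[ 0.223  0.602 -0.802  2.031  0.626  0.768  0.054] 3.55 [0.45606623 0.0860563  0.24537163] [ 1.03169577 -0.51161853  0.27927456]
yaw 148.22976366527718
wrist red [277. 186.] 145 z [0.106 0.107 0.109] rect [4.4500e-01 9.2000e-02 1.1000e-02 2.5000e-02 5.9871e+01] mean [0.4423 0.0933 0.1071] ax 149.4
wrist green [326. 173.] 2431 z [0.033 0.06  0.062] rect [4.6400e-01 1.3200e-01 6.9000e-02 4.1000e-02 7.9827e+01] mean [0.4643 0.1359 0.0596] ax 83.8
wrist green [119. 271.] 206 z [0.053 0.06  0.248] rect [ 0.43  -0.041  0.013  0.166  5.518] mean [ 0.437  -0.106   0.0619] ax 94.6
wrist green [154. 339.] 452 z [0.035 0.06  0.274] rect [ 0.493 -0.052  0.027  0.218 24.097] mean [ 0.5243 -0.1225  0.066 ] ax 116.0
[... 324 characters left out ...]
z [0.084 0.103 0.111] rect [4.5600e-01 8.5000e-02 1.2000e-02 5.4000e-02 5.8775e+01] mean [0.454  0.0879 0.1083] ax 150.1
side green [362. 173.] 331 z [0.008 0.017 0.023] rect [ 4.2200e-01 -3.5200e-01  1.3000e-02  1.3500e-01  8.3948e+01] mean [ 0.4207 -0.3511  0.0167] ax 173.8
side green [287. 197.] 874 z [0.011 0.053 0.065] rect [ 0.516 -0.158  0.124  0.172 86.956] mean [ 0.518  -0.1279  0.0467] ax 155.9
side green [242. 281.] 1234 z [0.016 0.06  0.064] rect [4.7700e-01 1.1300e-01 1.0500e-01 7.5000e-02 8.0408e+01] mean [0.4597 0.1406 0.0518] ax 81.1
side yel [270. 279.] 601 z [0.014 0.024 0.031] rect [4.3700e-01 8.1000e-02 6.8000e-02 4.4000e-02 8.1356e+01] mean [0.4346 0.0887 0.0231] ax 75.3
```

View pics/wrist1.png

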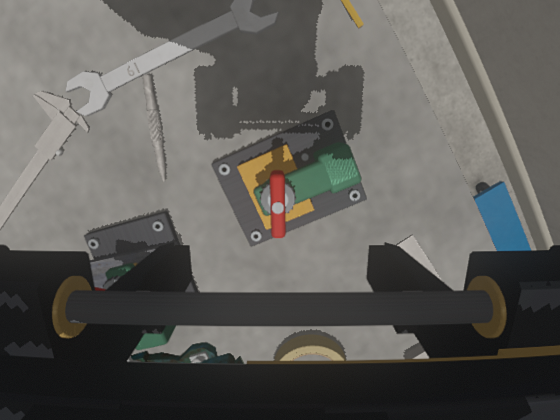

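The wrist view shows the yellow clamp's bar centred between the fingers: it is vertical at column 278, rows 172–238, with the hub dot at (278,207). I'll cast the ray through the hub to get the axis position.

Run:
```python
from h import *
s=r.snapshot("wrist");P,D,t=cloud(s)
hsv=cv2.cvtColor(s["pixels"],cv2.COLOR_RGB2HSV).astype(int)
m=((hsv[...,0]<8)|(hsv[...,0]>172))&(hsv[...,1]>140);m[:, :255]=0;m[:,300:]=0;m[:160]=0;m[245:]=0
z=P[...,2];top=m&(z>.1035)
p=P[top];print(top.sum(),p[:,2].mean())
print(cv2.minAreaRect(p[:,:2].astype(np.float32)))
for v,u in((207,278),(207,279)):
    print(t+D[v,u]*((.108-t[2])/D[v,u][2]),P[v,u])
```

```text
724 0.10851836100627718
((0.44044962525367737, 0.09450599551200867), (0.011981643736362457, 0.09510962665081024), 58.41974639892578)
[0.45834581 0.08441198 0.108     ] [0.45817096 0.08452155 0.10880324]
[0.4587985  0.08514037 0.108     ] [0.45871934 0.0851886  0.10836084]
```

```bash
python3 -m inch '[[0.06,-0.04,-1,0,70],[0,0,-1,0,60],[0,0,-1,0,50],[0,0,-1,0,45],[0,0,-0.9,0,40]]' 25; python3 -m inch '[[0,0,-0.6,0,40],[0,0,-0.25,0,40],[0,0,0,0,40]]'; python3 look.py 2
```

```text
clock: 4.2
tool_pos: [0.4578, 0.085, 0.1221]
eef_rot: [0.273, 0.962, 0.0, 0.0]
contact_force: [0.5, -0.5, -0.5]
opening: 0.568
clock: 4.5
tool_pos: [0.4574, 0.0851, 0.1013]
eef_rot: [0.273, 0.962, -0.0, -0.0]
contact_force: [-0.3, -0.4, 0.2]
opening: 0.45
[ 0.022  0.818 -0.498  2.151  1.008  0.425 -0.281] 4.5 [0.45742645 0.08507748 0.10132286] [-0.30543836 -0.42552406  0.23629419]
yaw 148.36246683158203
wrist red [276. 235.] 1431 z [0.085 0.107 0.109] rect [4.4400e-01 9.2000e-02 1.2000e-02 2.7000e-02 5.8906e+01] mean [0.4397 0.0949 0.1072] ax 157.3
wrist green [361. 204.] 8106 z [0.021 0.06  0.062] rect [4.6400e-01 1.3100e-01 7.0000e-02 4.1000e-02 8.1197e+01] mean [0.4615 0.1365 0.058 ] ax 86.1
wrist green [ 44. 352.] 202 z [0.044 0.052 0.18 ] rect [ 0.426 -0.022  0.015  0.164 13.156] mean [ 0.442  -0.0914  0.0563] ax 100.9
wrist yel [281. 187.] 1450 z [0.021 0.022 0.024] rect [4.3400e-01 9.7000e-02 3.7000e-02 3.2000e-02 8.0609e+01] mean [0.436  0.1004 0.0225] ax 50.2
side red [318. 186.] 121 z [0.084 0.102 0.111] rect [ 4.4700e-01 -1.2000e-01  3.3000e-02  9.0000e-03  4.6713e+01] mea
[... 239 characters left out ...]
8100e-01 -3.2400e-01  2.6000e-02  7.7000e-02  2.8664e+01] mean [ 0.5917 -0.3459  0.0696] ax 117.8
side green [362. 173.] 331 z [0.008 0.018 0.024] rect [ 4.2200e-01 -3.5200e-01  1.5000e-02  1.3500e-01  8.4142e+01] mean [ 0.4203 -0.351   0.0167] ax 173.5
side green [316. 207.] 69 z [0.051 0.06  0.064] rect [ 4.3900e-01 -1.1100e-01  2.9000e-02  1.1000e-02  7.4491e+01] mean [ 0.4374 -0.1095  0.0592] ax 76.5
side green [242. 281.] 1221 z [0.017 0.06  0.064] rect [4.7500e-01 1.1200e-01 1.1100e-01 6.8000e-02 8.6012e+01] mean [0.4593 0.1409 0.0517] ax 80.0
side yel [270. 279.] 618 z [0.014 0.024 0.032] rect [4.3700e-01 8.4000e-02 6.0000e-02 4.5000e-02 8.0544e+01] mean [0.435  0.0889 0.0233] ax 74.0
```

View pics/wrist2.png

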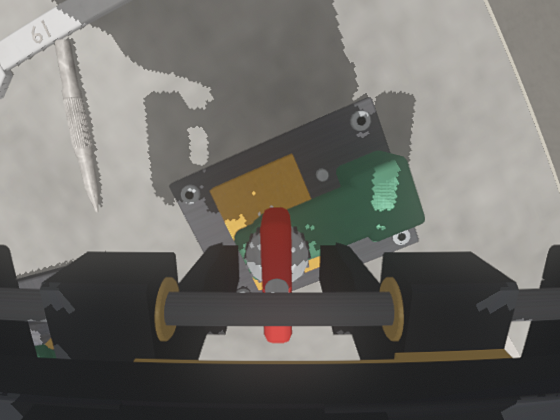

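The bar sits between the open fingers, column ~277. I'll close the jaws.

```bash
python3 -m inch '[[0,0,0,0,0],[0,0,0,0,0],[0,0,0,0,0],[0,0,0,0,0],[0,0,0,0,0]]' 40; python3 -c "
from h import *
s=r.get_state();print(s['moment'],s['opening']*88.1)"
python3 -m inch '[[0,0,-0.006,-1,0],[0,0,-0.006,-1,0],[0,0,-0.006,-1,0],[0,0,-0.006,-1,0],[0,0,0,0,0]]'; python3 -c "
from h import *
s=r.get_state();print(s['moment'],s['q'].round(2))"
```

```text
clock: 5.1
tool_pos: [0.4573, 0.0843, 0.1018]
eef_rot: [0.273, 0.962, -0.001, 0.0]
contact_force: [-1.0, -2.8, 5.7]
opening: 0.141
[-0.39665083  0.08514452  0.11307582] 12.463852685377901
clock: 5.6
tool_pos: [0.4574, 0.0845, 0.1011]
eef_rot: [0.467, 0.884, -0.0, 0.0]
contact_force: [-0.2, -2.1, 4.4]
opening: 0.145
[-0.42880702  0.02683407 -0.14596324] [-0.04  0.8  -0.39  2.16  0.91  0.35 -0.6 ]
```

```bash
python3 -m inch '[[0,0,-0.006,-1,0],[0,0,-0.006,-1,0],[0,0,-0.006,-1,0],[0,0,-0.006,-1,0],[0,0,-0.006,-1,0]]'
cat > st.py <<'E'
from h import *
for i in range(1):
    s=r.get_state();x=R.from_quat(s['eef_rot']).as_matrix()[:,0]
    print("M",s['moment'].round(3),"yaw",np.degrees(np.arctan2(x[1],x[0])).round(2))
E
python3 st.py; python3 -m inch '[[0,0,-0.003,-0.5,0],[0,0,-0.003,-0.5,0],[0,0,0,0,0]]'; python3 st.py;python3 -m inch '[[0,0,0,-0.4,0],[0,0,0,0,0]]'; python3 st.py
```

```text
clock: 6.1
tool_pos: [0.4577, 0.0846, 0.1004]
eef_rot: [0.68, 0.733, 0.0, 0.0]
contact_force: [-0.0, -2.0, 5.5]
opening: 0.146
M [-0.483 -0.062  0.079] yaw 94.28
clock: 6.4
tool_pos: [0.4577, 0.0846, 0.1002]
eef_rot: [0.717, 0.697, 0.0, 0.0]
contact_force: [0.5, -2.0, 6.2]
opening: 0.14
M [-0.533 -0.069 -0.074] yaw 88.44
clock: 6.6
tool_pos: [0.4578, 0.0846, 0.1002]
eef_rot: [0.731, 0.682, 0.0, 0.0]
contact_force: [0.2, -2.5, 5.8]
opening: 0.144
M [-0.533 -0.15   0.065] yaw 86.03
```

```bash
for i in 1; do python3 -m inch '[[0,0,0,-0.4,0],[0,0,0,0,0]]'|grep -v force; python3 st.py;python3 -m inch '[[0,0,0,-0.4,0],[0,0,0,0,0]]'|grep -v force; python3 st.py; python3 -m inch '[[0,0,0,-0.4,0],[0,0,0,0,0]]'|grep -v force; python3 st.py; done
```

```text
clock: 6.8
tool_pos: [0.4578, 0.0846, 0.1001]
eef_rot: [0.745, 0.667, 0.0, 0.0]
opening: 0.142
M [-0.666 -0.231 -0.019] yaw 83.61
clock: 7.0
tool_pos: [0.4577, 0.0846, 0.1001]
eef_rot: [0.759, 0.651, 0.0, 0.0]
opening: 0.142
M [-0.741 -0.312  0.074] yaw 81.18
clock: 7.2
tool_pos: [0.4577, 0.0847, 0.1]
eef_rot: [0.773, 0.635, 0.0, 0.0]
opening: 0.146
M [-0.953 -0.502  0.57 ] yaw 78.8
```

```bash
python3 -m inch '[[0,0,0,-0.3,0],[0,0,0,0,0]]'; python3 st.py;python3 -m inch '[[0,0,0,-0.3,0],[0,0,0,0,0]]'; python3 st.py
```

```text
clock: 7.4
tool_pos: [0.4577, 0.0847, 0.1001]
eef_rot: [0.782, 0.623, 0.0, 0.0]
contact_force: [3.0, -4.1, 5.5]
opening: 0.149
M [-1.11  -0.53   0.794] yaw 77.02
clock: 7.6
tool_pos: [0.4577, 0.0847, 0.1001]
eef_rot: [0.792, 0.611, 0.0, 0.0]
contact_force: [1.5, -5.2, 4.2]
opening: 0.151
M [-1.109 -0.561  0.983] yaw 75.27
```

The twisting moment is climbing to about 1 N m, so the screw is on the hard stop. I'll unload, release and rise.

```bash
python3 -m inch '[[0,0,0,0.5,0],[0,0,0,0.1,0],[0,0,0,0,0]]'; python3 st.py; python3 -m inch '[[0,0,0,0,45],[0,0,0,0,45],[0,0,0,0,45],[0,0,0,0,45]]'; python3 -m inch '[[0,0,0.5,0,45],[0,0,1,0,45],[0,0,1,0,45],[0,0,1,0,60],[0,0,1,0,60]]';python3 -m inch '[[0,0,1,0,88],[0,0,0,0,88],[0,0,0,0,88]]'; python3 look.py 3
```

```text
clock: 7.9
tool_pos: [0.4577, 0.0847, 0.1001]
eef_rot: [0.773, 0.635, 0.0, 0.0]
contact_force: [2.8, -4.7, 4.0]
opening: 0.146
M [-1.053 -0.58   0.554] yaw 78.8
clock: 8.3
tool_pos: [0.457, 0.0855, 0.0998]
eef_rot: [0.773, 0.635, -0.0, -0.0]
contact_force: [-0.4, -0.6, 0.9]
opening: 0.486
clock: 8.8
tool_pos: [0.4569, 0.0851, 0.2134]
eef_rot: [0.773, 0.635, -0.0, -0.0]
contact_force: [0.4, 0.5, -0.6]
opening: 0.667
clock: 9.1
tool_pos: [0.4573, 0.0849, 0.2374]
eef_rot: [0.773, 0.634, 0.0, 0.0]
contact_force: [-0.7, 0.1, 0.9]
opening: 0.931
[ 0.027  0.548 -0.476  2.047  0.412  0.638 -0.921] 9.1 [0.45726737 0.08486531 0.23738436] [-0.68190901  0.05336612  0.88550317]
yaw 78.75371692791599
wrist green [274. 127.] 1591 z [0.058 0.06  0.062] rect [4.6600e-01 1.4400e-01 4.6000e-02 4.1000e-02 7.9692e+01] mean [0.4661 0.1494 0.0603] ax -138.9
wrist green [345. 347.] 1695 z [0.017 0.055 0.062] rect [ 4.8600e-01 -1.1800e-01  2.9000e-02  1.0400e-01  7.6585e+01] mean [ 0.4978 -0.1114  0.0497] ax 167.5
side red [310. 189.] 314 z [0.083 0.099 0.111] rect [ 4.5500e-01 -1.1500e-01  5.5000e-02  1.400
[... 233 characters left out ...]
0.008 0.018 0.023] rect [ 4.220e-01 -3.530e-01  1.600e-02  1.350e-01  8.371e+01] mean [ 0.4208 -0.3511  0.0167] ax 173.5
side green [268. 187.] 110 z [0.007 0.027 0.239] rect [ 5.1500e-01 -3.7000e-02  2.9000e-02  3.4100e-01  3.0585e+01] mean [ 0.5815 -0.1546  0.038 ] ax 122.1
side green [295. 202.] 584 z [0.016 0.056 0.069] rect [ 0.437 -0.044  0.09   0.278 31.374] mean [ 0.4897 -0.1142  0.0506] ax 156.9
side green [242. 281.] 1201 z [0.017 0.06  0.064] rect [4.6100e-01 1.1600e-01 1.0300e-01 4.2000e-02 8.1218e+01] mean [0.4592 0.1416 0.0519] ax 77.9
side yel [270. 279.] 599 z [0.014 0.024 0.029] rect [4.3700e-01 8.1000e-02 6.8000e-02 4.5000e-02 8.0541e+01] mean [0.4346 0.0887 0.0231] ax 75.7
```

View pics/wrist3.png

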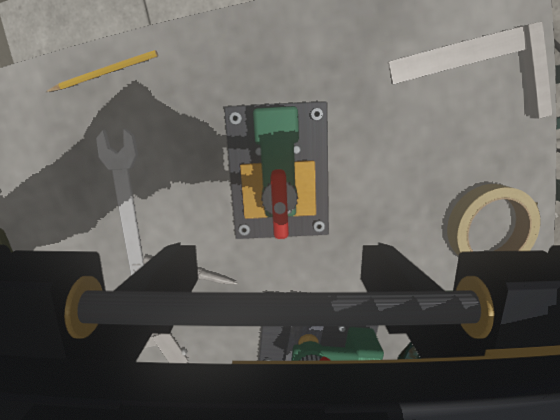

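The wrist view shows the bar (279,170)–(281,238) in line with the arm above it, and the coupon in place (241–316, 160–218). One last numeric check of the bar against the arm and bed, then I hand in.

Run:
```python
from h import *
s=r.snapshot("wrist");P,D,t=cloud(s)
hsv=cv2.cvtColor(s["pixels"],cv2.COLOR_RGB2HSV).astype(int);z=P[...,2]
m=((hsv[...,0]<8)|(hsv[...,0]>172))&(hsv[...,1]>140)
g=(hsv[...,0]>50)&(hsv[...,0]<90)&(hsv[...,1]>50)&(z>.054)&(z<.066)
roi=np.zeros(m.shape,bool);roi[95:242,220:335]=1
bed=roi&(z>.006)&(z<.2)
for n,k in(("bar",m&roi&(z>.1)&(z<.115)),("arm",g&roi),("bed",bed)):
    p=P[k];print(n,k.sum(),cv2.minAreaRect(p[:,:2].astype(np.float32)),p[:,2].mean())
s=r.snapshot("side");s0=np.load("pics/side0.npy",allow_pickle=True).item()
for q in(s0,s):
  for col in("red","yel"):
    for c,a,p,*_ in comps(q,col):
      if .015<np.median(p[:,2])<.2: print(col,c,a,p.mean(0).round(4))
```

```text
bar 784 ((0.4581132233142853, 0.0846853032708168), (0.05693300440907478, 0.011969354003667831), 81.81208801269531) 0.10558332495300402
arm 2593 ((0.4622684419155121, 0.11526329815387726), (0.10457276552915573, 0.04156338423490524), 80.88066101074219) 0.06021726954118437
bed 13198 ((0.4600434899330139, 0.09913159161806107), (0.15029504895210266, 0.1108034998178482), 81.37782287597656) 0.03422580120196057
red [310.48717949 188.59935897] 312 [ 0.4531 -0.1113  0.0982]
red [260.12867647 243.93014706] 272 [0.4524 0.0901 0.1008]
yel [270.18394649 278.92474916] 598 [0.4347 0.0887 0.0231]
red [310.44728435 188.60063898] 313 [ 0.4532 -0.1112  0.0983]
red [259.38461538 244.49538462] 325 [0.4541 0.0896 0.0983]
yel [270.14403974 278.86589404] 604 [0.4348 0.0887 0.0232]
```

Bar 81.8°, arm 80.9° and bed 81.4° agree within measurement error. The coupon and the grey handle have not moved.

```bash
python3 -c "
from h import *
print(r.finish_job())"
```

```text
the job is handed in; nothing more can be done
None
```

I screwed down the yellow coupon's clamp: I turned its red handle clockwise to the hard stop in one grasp, let go and handed the job in at about 9 s.

- **Tightness:** the wrist moment climbed steadily from about 0.1 to about 1 N m over the last 6° of turning, which is the stop. After release the bar measured 81.8°, with the arm at 80.9° and the bed at 81.4°. The 0.4–0.9° difference is within measurement error, so it lies along the arm as it should at the stop. The moment readings were noisy (about ±0.1 N m), so I could not see the stiff turning itself.
- **Coupon and grey handle:** in the side camera the coupon's centroid moved by about 0.1 mm and the grey handle's stayed put to 0.1 mm.
- **Release:** the gripper ended open, about 140 mm above where it gripped, and the force reading was about 1 N or less on each axis, which is noise.

No check failed.

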